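Sort the scent-strip pegs by feel

TASK

Some of the three wooden spring pegs clipped on the front wall of the bottle crate have gone slack, which shows only in how hard they are to squeeze. Feel each one: clip the firm pegs upright on the bar of the scent-strip rail, jaws gripping it, and put the slack ones in the repair tub. Leave the spare peg on the back wall, the bottles and the glassware as they are.

Things in the scene. Friction and masses are not known exactly. Their poses are not given: they have to be found in the camera images.
- place1 (a point): the first of three plain wooden spring pegs (big clothes-peg type) clipped on the crate's front wall: the middle of its coil, on its hinge axis, as it stands at the start (this point stays with the crate, not with the peg). Axes as the crate's: z up from the peg's jaws to its handles, y along the hinge axis and wall, x is the direction the handles close in. A peg is 120 mm long, 22 mm wide along y, 34 g
- place2 (a point): the same for the middle peg, 72 mm from the first. Jaws of every peg: tips 52 mm below its middle; the last 26 mm fit over a wall or bar 6 mm thick, up to shoulders that rest on its top edge, so the peg's middle is then 26 mm above the edge. Handles of every peg: flared, ends 69 mm above its middle, 44 mm over the outsides at the ends, 37 mm at 47 mm up
- place3 (a point): the same for the third peg, 72 mm from the middle one. Squeezing a peg's handles along x by 24 mm at the ends opens its jaw tips to 24 mm; the handles are then parallel, 19 mm across, and stop. Force needed at the handle ends: firm spring about 15 N after the first 8 mm, 21 N fully open; slack spring about 3 N and 6 N. All pegs look alike, and how many are slack varies
- spare (a point): the middle of a fourth such peg, clipped on the crate's back wall. It is a spare: leave it there
- crate: open plywood bottle crate, fixed, 230 mm along y, its front wall 6 mm thick, rim 90 mm high. Origin on the table under the middle of the front wall (centre of its thickness); z up, y along that wall, x back into the crate, whose back wall is at x = 150 mm. Bottles up to 116 mm high above the table stand in it, none nearer than 28 mm to the front wall's middle plane
- rail: scent-strip rail, fixed: dark oak base 300 x 80 x 16 mm, an upright at each end (y = +-143 mm) and between them a flat bar 6 mm thick in x, 30 mm deep, top edge 120 mm above the table. Origin on the table under the bar's middle; z up, y along the bar, x across it. A fixed peg with paper strips sits on it at y = +108 mm; the bar from y = -120 to +80 mm is free for the firm pegs
- tub: repair tub: square open aluminium tray, fixed, 160 x 160 mm outside, 55 mm high, walls and floor 5 mm; origin on the table under its centre, z up, sides along x and y. Slack pegs belong in it, whichever way they come to rest inside
- bottle1: amber dropper bottle, 33 mm in diameter, 110 mm tall, loose, origin under its base; in the crate, 45 mm behind the front wall. A bystander
- bottle2: amber dropper bottle, 33 mm in diameter, 110 mm tall, loose, origin under its base; in the crate, 45 mm behind the front wall. A bystander
- bottle3: amber dropper bottle, 33 mm in diameter, 110 mm tall, loose, origin under its base; on the table. A bystander
- bottle4: amber dropper bottle, 33 mm in diameter, 110 mm tall, loose, origin under its base; on the table. A bystander
- beaker: small glass beaker, 60 mm in diameter, 75 mm tall, loose, on the table, origin under its base. A bystander
- cylinder: glass measuring cylinder, 27 mm in diameter on a 60 mm foot, 160 mm tall, loose, on the table, origin under its base. A bystander
- spray: small capped glass bottle, 42 mm in diameter, 110 mm tall, loose, on the table, origin under its base. A bystander
Things that resemble listed ones, but are neither listed nor needed, are in the scene too. There is more than one size of the tub; the job needs the larger.

How it is judged:
By the outcome, as a careful person would: the job done as asked, in the order asked, and still so for the second after the job is handed in, with the robot touching nothing.
It also fails if it takes over 72 s, if anything falls off the work surface, if the arm or the gripper's body presses on something with over 40 N, if the wrist force passes 120 N, or if a joint passes its speed limit or range.

ROBOT

A 6-joint arm with a two-finger parallel gripper is mounted at the origin on the work surface. World frame = base frame: x ahead of the robot, y to its left, z up, the work surface at z = 0. Lengths are in m, angles in rad, forces in N, time in s.
With the tool pointing down it reaches from about 0.275 to 0.75 m from the base axis. Payload 10.2 kg.
Tool frame: the origin (TCP) lies at the very end of the fingers, on their centre line; the grasp point (between the pads) lies 19 mm behind it; z points along the fingers, y is the line along which they close (so a half turn about z gives the same grasp; the last joint's range is limited). The gripper opens to 85 mm and grips with 20 to 120 N. Pads are 22 mm wide; open, the fingers measure 114 mm over their backs; the gripper's body (76 mm by 85 mm) begins 54 mm behind the grasp point. The pads swing forward as they close: fully open they stand 13 mm farther back than shut.
Start: joints at [1.115, 0.313, 1.498, -0, 1.331, -0.223], TCP at [0.121, 0.511, 0.231] pointing down, gripper open.
Joint ranges: [-2.94, 2.94], [-0.97, 2.17], [0.19, 2.56], [-1.23, 4.37], [0.02, 3.11], [-2.88, 2.88]. Speed limits (rad/s): [2.39, 2.39, 3.01, 3.14, 3.14, 3.14].

INTERFACE

Orientations are given as a rotation vector (axis times angle).
In Python, from bench import observe, camera, arm, spotter gives the robot as it stands. The module is installed in compiled form; this text tells all that it offers.
- The arm moves only by the tool play_rows, never from a script. Its argument "plan" is text: rows parted by semicolons, each of 5 numbers parted by spaces: the closure, from -1 (fully open) to 1 (shut), then the shift along the tool's x, y, z normalised to -1 to 1, where 1 is 100 cm, then the turn about the tool's z normalised to -1 to 1, where 1 is 0.08 rad. A call has 1 to 8 rows; each row shifts and turns the commanded pose from where the row before left it, along the tool's axes as they then stand; what a row does not reach is not made up. A row lasts 1/10 s, in which the tool goes at most 50 mm and 8.59 degrees, less where a joint would pass 70% of its speed; a pose out of reach is approached as far as the arm can. A call with a number of a shift or a turn outside -1 to 1 is refused whole. A call with a gripper value outside its range is refused whole. The fingers move at their own pace and stop on an object; "grip_force" is the grip in N (left out, the last holds). Time passes only in rows, so rows that do not move let the fingers close. It gives the time, the measured TCP pose, the force, the opening and the grip force at its end, in the units of the state.
- observe(): the state, without advancing time (a new reading comes with each control period).
- camera(name): name is "scene" or "top" or "wrist"; returns a dict with "img" (420x560x3 uint8, red, green, blue), "z_map" (420x560 float32, m along the optical axis (not along the pixel's ray), 0 where there is no reading), "mtx" (3x3 intrinsics, pixels), "xyz" and "rotation" of the camera in the world. Camera axes: x right, y up, looking along -z (the intrinsics and any distortion apply to the point x, -y, -z); pixel columns grow to the right and rows downward; lengths in m; the calibration is good to about 2 mm. A picture is of the moment at which its call begins.
- arm.finish_job(): hands the job in; it is judged then, once.
Trained networks look in a picture, given as the dict that the camera call returned (one of the last four; its "shot" number tells which), for a name from the list of things; names that differ only in an ending like _2 or _b are one class to them, and where a whole thing is asked for, a point or a joint stands for the part that bears it (a point fixed in the world has none). Each returns a list of dicts, best first, with "confidence" (0 to 1); they miss things now and then, are a little off and sometimes report something else, mostly with a low value. They report only what shows in the picture. A call takes as long as a camera call. They do not tell look-alikes from the thing itself.
- spotter.find_in(thing, picture): "extent" ([left, top, right, bottom] in pixels, round what is visible of it).
- spotter.regions_of(thing, picture): "region" (420x560 bool, what is visible of it) and "extent" ([left, top, right, bottom] in pixels, round what is visible of it).
- spotter.tip_of(thing, picture): "location" ([column, row] in pixels: a listed point, or the origin of a listed thing).
The state is a dict: "time_s": time; "q": joint angles; "joint_velocities": joint speeds; "joint_torque": joint torques, N m; "tcp_pos": TCP position; "tool_rot": TCP orientation; "ft_force": force on the tool from outside, world axes, zero at the start; "wrist_torque": the same for the moment, N m; "finger_gap": opening from 0.0 (shut) to 1.0 (fully open); "finger_force": force on a finger pad.
Only numpy, scipy, OpenCV 4.12 (cv2) and the standard library are available. Lean on these libraries where they do the work, as an engineer would, in place of code of your own. Each camera call takes 0.05 s, during which the arm holds its last target. There are 200 camera calls.

## Working session

There is one attempt and no reset: what is moved stays moved. The work goes in short steps, Python scripts to look and compute and a tool call to move; the robot and the scene stay as the last step left them, time stands still between calls to the robot, and variables do not carry over. Pictures are saved under pics/ and viewed, at most 10 in all, crops included, and the job is handed in when it is done.

Besides the shell and the picture viewer there is one more tool, called after "Request:" as name(argument=value, ...) on one line, values as JSON. play_rows: Moves the arm, as the interface text tells. Scaled input: -1 to 1 covers 100 cm each way for a shift and 0.08 rad each way for a turn. Its arguments: {"type":"object","properties":{"plan":{"type":"string"},"grip_force":{"type":"number"}},"required":["plan"]}

```bash
mkdir -p pics
cat > h.py <<'E'
import numpy as np, cv2
from bench import observe, camera, arm, spotter
def world(c,u,v,z=None):
    K=np.array(c["mtx"]);
    if z is None: z=c["z_map"][int(round(v)),int(round(u))]
    p=np.array([(u-K[0,2])/K[0,0]*z,-(v-K[1,2])/K[1,1]*z,-z])
    R=np.array(c["rotation"])
    if R.shape!=(3,3): R=cv2.Rodrigues(R)[0]
    return R@p+np.array(c["xyz"])
def cloud(c):
    K=np.array(c["mtx"]);z=c["z_map"];v,u=np.mgrid[:420,:560]
    p=np.stack([(u-K[0,2])/K[0,0]*z,-(v-K[1,2])/K[1,1]*z,-z],-1)
    R=np.array(c["rotation"])
    if R.shape!=(3,3): R=cv2.Rodrigues(R)[0]
    return p@R.T+np.array(c["xyz"])
def save(c,n,box=None,f=1):
    im=c["img"][:,:,::-1]
    if box: im=im[box[1]:box[3],box[0]:box[2]]
    cv2.imwrite("pics/"+n,cv2.resize(im,None,fx=f,fy=f,interpolation=cv2.INTER_CUBIC))
E
python3 - <<'E'
from h import *
np.set_printoptions(precision=3,suppress=True)
s=observe();print(s)
for n in("top","scene"):
    c=camera(n);save(c,n+".png",f=1.4);print(n,c["xyz"],c["rotation"],c["mtx"])
    for t in("place1","place2","place3","spare","crate","rail","tub","bottle1","beaker","cylinder","spray"):
        for r in spotter.tip_of(t,c)[:5]:
            u,v=r["location"]
            print(t,round(r["confidence"],2),np.round(r["location"],0),world(c,u,v) if 0<=u<559.4 and 0<=v<419.4 else "")
E
```

```text
{'time_s': 0.0, 'q': array([ 1.115,  0.313,  1.498, -0.   ,  1.331, -0.223]), 'joint_velocities': array([-0.001,  0.001,  0.   , -0.   ,  0.   , -0.001]), 'joint_torque': array([ -0.   , -41.227, -25.975,  -0.   ,   0.004,   0.   ]), 'tcp_pos': array([0.121, 0.511, 0.231]), 'tool_rot': array([-0.365, -3.12 ,  0.002]), 'ft_force': array([-0.155, -0.247,  0.061]), 'wrist_torque': array([-0.025, -0.005, -0.053]), 'finger_force': 0.0, 'finger_gap': 1.0019683674371351}
top [ 0.418 -0.018  1.211] [ 0.115 -0.108 -1.539] [[405.088   0.    280.88 ]
 [  0.    405.088 214.051]
 [  0.      0.      1.   ]]
place1 0.82 [159. 238.] [0.498 0.313 0.127]
place1 0.57 [186. 246.] [0.481 0.242 0.123]
place1 0.57 [133. 230.] [0.519 0.387 0.125]
place2 0.82 [159. 238.] [0.498 0.313 0.127]
place2 0.57 [186. 246.] [0.481 0.242 0.123]
place2 0.57 [133. 230.] [0.519 0.387 0.125]
place3 0.82 [159. 238.] [0.498 0.313 0.127]
place3 0.57 [186. 246.] [0.481 0.242 0.123]
place3 0.57 [133. 230.] [0.519 0.387 0.125]
spare 0.95 [171. 183.] [0.653 0.293 0.121]
crate 0.93 [169. 239.] [0.5   0.298 0.092]
rail 0.89 [374. 2
[... 1017 characters left out ...]
. 312.] [0.671 0.299 0.166]
crate 0.6 [413. 290.] [0.509 0.325 0.002]
crate 0.45 [401. 239.] [0.502 0.251 0.147]
rail 0.76 [206. 154.] [ 0.551 -0.284  0.018]
tub 0.94 [294. 205.] [ 0.514 -0.017  0.006]
tub 0.66 [150. 203.] [ 0.741 -0.289  0.004]
bottle1 0.81 [422. 322.] [0.582 0.377 0.059]
bottle1 0.71 [285. 123.] [ 0.343 -0.197  0.023]
bottle1 0.67 [379. 279.] [0.55  0.255 0.03 ]
bottle1 0.62 [427. 215.] [0.343 0.247 0.031]
beaker 0.82 [254. 306.] [0.769 0.084 0.009]
beaker 0.67 [183. 272.] [ 0.817 -0.085  0.021]
cylinder 0.66 [182. 274.] [ 0.82  -0.086  0.014]
cylinder 0.52 [451. 294.] [0.535 0.389 0.142]
spray 0.87 [353. 177.] [0.377 0.054 0.043]
spray 0.72 [377. 279.] [0.564 0.255 0.056]
```

View pics/top.png

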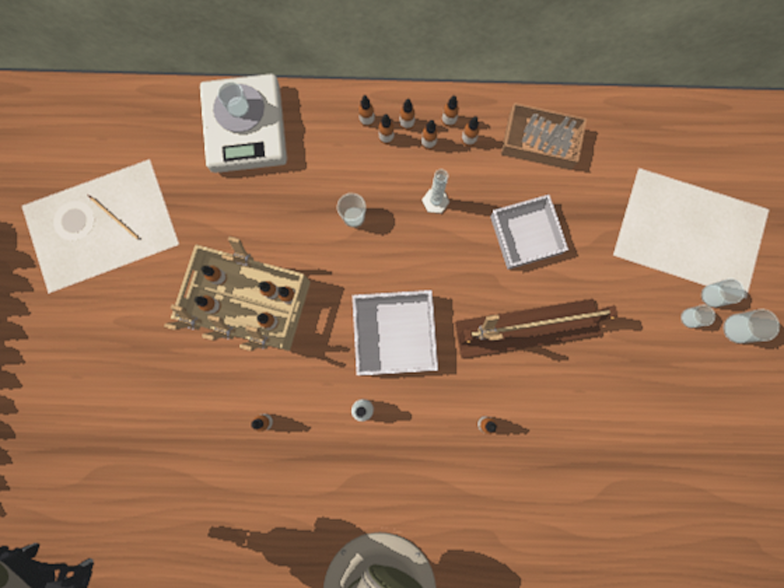

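View pics/scene.png

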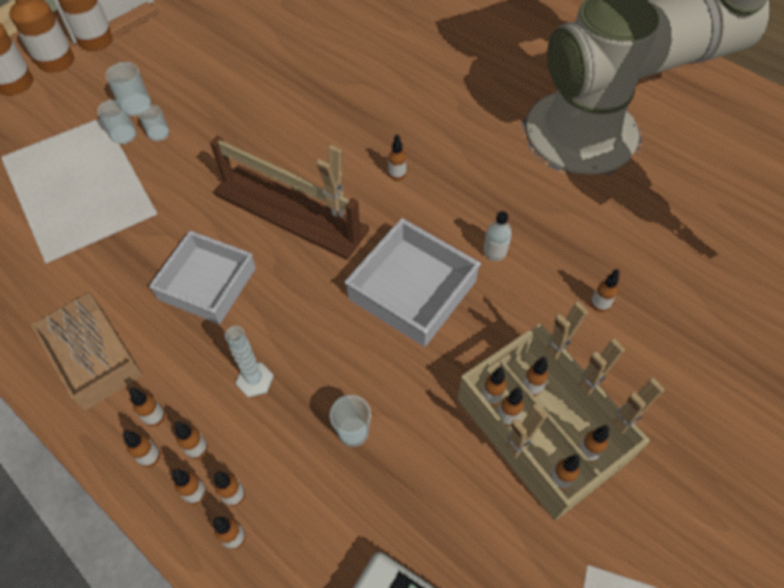

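Top view (1.4x): crate with three front pegs at (175,323), (215,335), (250,345) and the spare at (238,250). The rail is at (535,325). There are two tubs: (395,333), the larger, and (530,232), smaller. I'll measure their sizes and fit the crate and rail lines.

Run:
```python
from h import *
np.set_printoptions(precision=4,suppress=True)
c=camera("top");P=cloud(c);Z=P[...,2]
save(c,"crop.png",(110,120,450,280),2.35)
def blob(box,z0,z1):
    p=P[box[1]:box[3],box[0]:box[2]].reshape(-1,3);return p[(p[:,2]>z0)&(p[:,2]<z1)]
for n,b in(("tubA",(245,200,320,275)),("tubB",(345,132,412,198))):
    p=blob(b,.040,.070);r=cv2.minAreaRect(p[:,:2].astype(np.float32));print(n,len(p),r,np.median(p[:,2]))
p=blob((110,165,230,265),.080,.098);r=cv2.minAreaRect(p[:,:2].astype(np.float32));print("crate",len(p),r);print(cv2.boxPoints(r))
p=blob((325,205,450,260),.108,.127);print("bar",len(p),cv2.minAreaRect(p[:,:2].astype(np.float32)),cv2.fitLine(p[:,:2].astype(np.float32),cv2.DIST_HUBER,0,.01,.01).ravel(),np.median(p[:,2]))
p=blob((325,205,450,260),.008,.024);print("base",len(p),cv2.minAreaRect(p[:,:2].astype(np.float32)),np.median(p[:,2]))
p=blob((325,205,450,260),.16,.25);print("fixed peg",len(p),p.mean(0))
p=blob((110,165,230,265),.15,.2)
_,lab,cen=cv2.kmeans(p[:,:2].astype(np.float32),4,None,(3,50,1e-4),10,0)[0:3];lab=lab.ravel()
for k in range(4): q=p[lab==k];print("peg",len(q),q.mean(0),cv2.minAreaRect(q[:,:2].astype(np.float32)),q[:,2].max())
```

```text
tubA 603 ((0.51619553565979, -0.013322167098522186), (0.16455426812171936, 0.16388075053691864), 5.434171199798584) 0.055849776799587136
tubB 282 ((0.7423532605171204, -0.29399341344833374), (0.12706714868545532, 0.12750475108623505), 17.981000900268555) 0.043270648059048455
crate 765 ((0.5756552815437317, 0.3032139241695404), (0.23210768401622772, 0.17101117968559265), 76.2916259765625)
[[0.4651 0.2107]
 [0.6312 0.1702]
 [0.6862 0.3957]
 [0.5201 0.4362]]
bar 313 ((0.5354262590408325, -0.29602524638175964), (0.022961098700761795, 0.29977455735206604), 10.976161003112793) [ 0.1888 -0.982   0.5372 -0.3006] 0.11871066377162642
base 2196 ((0.5365788340568542, -0.2957446575164795), (0.08029036968946457, 0.30062514543533325), 10.98231315612793) 0.015206902500527586
fixed peg 136 [ 0.5169 -0.1883  0.1986]
peg 111 [0.4866 0.2485 0.1751] ((0.48716750741004944, 0.24997961521148682), (0.02146146632730961, 0.04241442680358887), 75.006591796875) 0.18939874226395848
peg 115 [0.6537 0.2914 0.1745] ((0.6521874666213989, 0.2934969663619995), (0.022235726937651634, 0.042971059679985046), 76.02915954589844) 0.18924341307706882
peg 118 [0.5207 0.387  0.1752] ((0.5214706659317017, 0.38956955075263977), (0.02264958620071411, 0.04306144267320633), 75.26664733886719) 0.18928210410274215
peg 111 [0.504  0.3176 0.1756] ((0.5043805837631226, 0.3192259967327118), (0.02196090668439865, 0.042414236813783646), 77.29447937011719) 0.18951453153420483
```

View pics/crop.png

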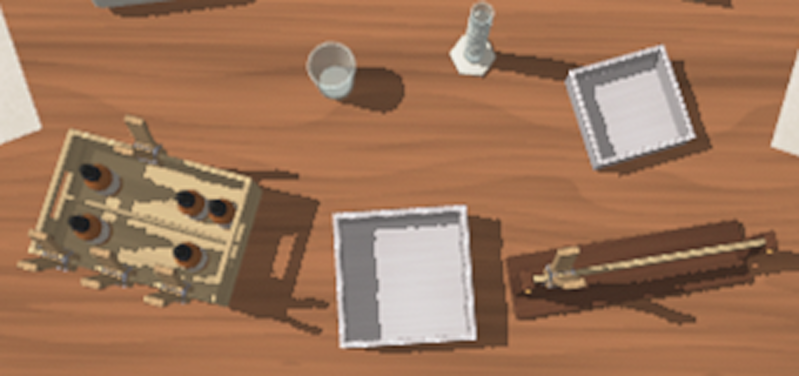

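The larger tub is A, at px (278,239), 164 mm measured against 127 mm for B. The crop confirms it. Moving above the third peg, turning the tool 90°.

Request:
play_rows(plan="-1 0 0 0 1;-1 0 0 0 1;-1 0 0 0 1;-1 0 0 0 1;-1 0 0 0 1;-1 0 0 0 1;-1 0 0 0 1;-1 0 0 0 1", grip_force=20)

```text
time_s: 2.05
tcp_pos: [0.1211, 0.5108, 0.2313]
tool_rot: [-1.333, -2.845, -0.0]
ft_force: [-0.6, -0.3, 0.4]
finger_gap: 0.998
finger_force: 0.0
```

Request:
play_rows(plan="-1 0 0 0 1;-1 0 0 0 1;-1 0 0 0 1;-1 0 0 0 1;-1 0 0 0 1;-1 0 0 0 1;-1 0 0 0 1;-1 0 0 0 1")

```text
time_s: 2.85
tcp_pos: [0.1211, 0.5108, 0.2313]
tool_rot: [2.16, 2.281, -0.0]
ft_force: [-0.1, -0.3, -0.6]
finger_gap: 1.004
finger_force: 0.0
```

Request:
play_rows(plan="-1 0 0 0 1;-1 0 0 0 1;-1 0 0 0 1;-1 0 0 0 0.73;-1 0 0.035 -0.004 0;-1 0 0.035 -0.004 0;-1 0 0.035 -0.004 0;-1 0 0.035 -0.004 0")

```text
time_s: 3.65
tcp_pos: [0.2584, 0.4771, 0.2475]
tool_rot: [-2.472, -1.939, -0.0]
ft_force: [-0.1, 0.8, 0.4]
finger_gap: 1.003
finger_force: 0.0
```

Request:
play_rows(plan="-1 -0.003 0.035 -0.003 0;-1 -0.003 0.035 -0.003 0;-1 -0.003 0.035 -0.002 0;-1 -0.003 0.035 -0.002 0;-1 -0.003 0.035 -0.002 0;-1 -0.003 0.035 -0.002 0;-1 -0.003 0.035 0 0;-1 -0.002 0.033 0 0")

```text
time_s: 4.45
tcp_pos: [0.5231, 0.3882, 0.2613]
tool_rot: [-2.472, -1.939, -0.0]
ft_force: [-0.1, -0.1, -0.3]
finger_gap: 1.004
finger_force: 0.0
```

```bash
cat >> h.py <<'E'
def state():
    s=observe();R=cv2.Rodrigues(np.array(s["tool_rot"]))[0];y=R[:,1]
    print("t",round(s["time_s"],2),"tcp",np.round(s["tcp_pos"],4),"yaw",round(np.degrees(np.arctan2(y[1],y[0])),2),"gap",round(85*s["finger_gap"],1),"ff",round(s["finger_force"],1),"F",np.round(s["ft_force"],1),"q",np.round(s["q"],2))
    return s,R
def go(target,yaw):
    s,R=state();d=np.array(target)-s["tcp_pos"];y0=np.degrees(np.arctan2(R[1,1],R[0,1]))
    print("tool shift now",np.round(R.T@d,4),"turn units",round(np.radians(y0-yaw)/.08,2))
    a=np.radians(yaw);y=np.array([np.cos(a),np.sin(a),0]);x=np.array([-y[1],y[0],0])
    x=-np.cross([0,0,-1],y) if 0 else np.cross(y,[0,0,-1])
    print("shift after turn",np.round([x@d,y@d,-d[2]],4))
E
python3 - <<'E'
from h import *
np.set_printoptions(precision=4,suppress=True)
go((.5215,.3896,.25),-13.7)
c=camera("wrist");save(c,"wrist.png",f=1.3)
P=cloud(c);p=P.reshape(-1,3);p=p[(p[:,2]>.15)&(p[:,2]<.2)&(p[:,0]<.6)];print(len(p))
for n,m in(("A",(.487,.25)),("B",(.504,.319)),("C",(.5215,.3896))):
    q=p[np.hypot(p[:,0]-m[0],p[:,1]-m[1])<.035]
    if len(q)>20: print(n,len(q),q.mean(0),cv2.minAreaRect(q[:,:2].astype(np.float32)),q[:,2].max())
E
```

```text
t 4.45 tcp [0.5231 0.3882 0.2613] yaw -13.79 gap 85.3 ff 0.0 F [-0.1 -0.1 -0.3] q [0.46 0.59 1.01 0.   1.55 0.7 ]
tool shift now [ 0.001  -0.0018  0.0113] turn units -0.02
shift after turn [ 0.001  -0.0018  0.0113]
3380
A 447 [0.4891 0.2585 0.1603] ((0.4874458611011505, 0.25165510177612305), (0.020037224516272545, 0.03914669156074524), 76.61109924316406) 0.17254046063781628
B 1424 [0.5051 0.3235 0.1746] ((0.504457414150238, 0.3200426995754242), (0.022818902507424355, 0.04265251010656357), 75.62763214111328) 0.18738485380000872
C 1509 [0.5219 0.3917 0.1759] ((0.521381139755249, 0.38987085223197937), (0.022197578102350235, 0.043190620839595795), 76.0594711303711) 0.1873883475483453
```

View pics/wrist.png

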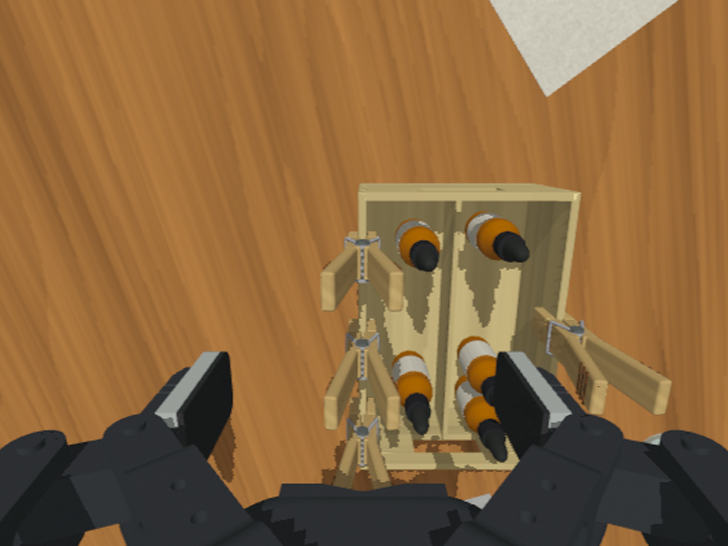

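Request:
play_rows(plan="-1 0.001 -0.002 0.03 0;-1 0 0 0.03 0;-1 0 0 0.03 0;-1 0 0 0.023 0;-1 0 0 0 0;-0.1 0 0 0 0;-0.1 0 0 0 0;-0.1 0 0 0 0", grip_force=20)

```text
time_s: 5.3
tcp_pos: [0.5206, 0.3907, 0.1499]
tool_rot: [2.471, 1.939, 0.005]
ft_force: [3.6, -0.1, 2.2]
finger_gap: 0.553
finger_force: 1.9
```

Request:
play_rows(plan="1 0 0 0 0;1 0 0 0 0;1 0 0 0 0")

```text
time_s: 5.6
tcp_pos: [0.5222, 0.3911, 0.153]
tool_rot: [2.47, 1.937, 0.015]
ft_force: [1.5, -1.4, 17.6]
finger_gap: 0.276
finger_force: 19.4
```

Request:
play_rows(plan="1 0 0 0 0;1 0 0 0 0;1 0 0 0 0")

```text
time_s: 5.9
tcp_pos: [0.5222, 0.3911, 0.153]
tool_rot: [2.47, 1.937, 0.015]
ft_force: [2.8, -1.5, 17.6]
finger_gap: 0.278
finger_force: 19.4
```

```bash
python3 -c "
from h import *
state()"
```

```text
t 5.9 tcp [0.5222 0.3911 0.153 ] yaw -13.78 gap 23.6 ff 19.4 F [ 2.8 -1.5 17.6] q [ 0.46  0.65  1.18 -0.    1.3   0.7 ]
```

Request:
play_rows(plan="1 0 0 0 0;1 0 0 0 0;1 0 0 0 0;1 0 0 0 0", grip_force=60)

```text
time_s: 6.3
tcp_pos: [0.5202, 0.3904, 0.1483]
tool_rot: [2.471, 1.939, 0.001]
ft_force: [1.7, -1.3, 0.8]
finger_gap: 0.211
finger_force: 61.5
```

Run:
```python
from h import *
state()
c=camera("wrist");save(c,"w2.png")
```

```text
t 6.3 tcp [0.5202 0.3904 0.1483] yaw -13.77 gap 17.9 ff 61.5 F [ 1.7 -1.3  0.8] q [ 0.46  0.66  1.19 -0.    1.3   0.7 ]
```

View pics/w2.png

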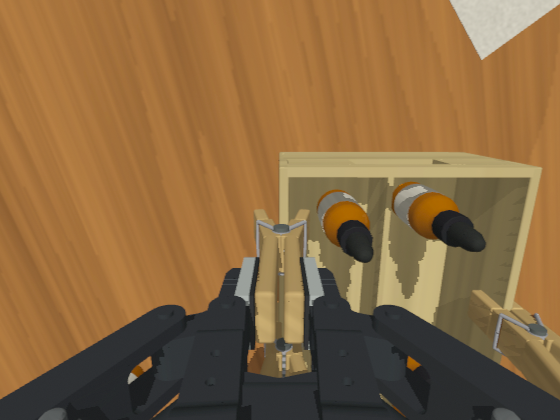

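Peg C holds at 23.6 mm under 20 N and only closes fully, to 17.9 mm, at 60 N, so it is firm. It goes on the rail at y = -95 mm.

Request:
play_rows(plan="1 0 0 -0.04 0;1 0 0 -0.044 0;1 0 0 -0.044 -0.9;1 0 0 -0.044 -0.9;1 0 0 0 -0.9;1 0 0 0 -0.9;1 0 0 0 -0.9;1 0 0 0 -0.9")

```text
time_s: 7.15
tcp_pos: [0.5195, 0.3905, 0.3196]
tool_rot: [-1.994, -2.426, 0.003]
ft_force: [0.7, -0.3, -1.1]
finger_gap: 0.21
finger_force: 61.2
```

Request:
play_rows(plan="1 -0.043 -0.006 0 0;1 -0.043 -0.006 0 0;1 -0.043 -0.006 0 0;1 -0.043 -0.006 0 0;1 -0.043 -0.006 0 0;1 -0.043 -0.006 0 0;1 -0.043 -0.006 0 0;1 -0.043 -0.006 0 0")

```text
time_s: 7.95
tcp_pos: [0.5378, 0.0421, 0.32]
tool_rot: [-1.998, -2.423, 0.001]
ft_force: [1.0, 0.3, 0.7]
finger_gap: 0.21
finger_force: 61.1
```

Request:
play_rows(plan="1 -0.043 -0.007 0 0;1 -0.043 -0.007 0 0;1 -0.043 -0.007 0 0;1 -0.043 -0.007 0 0;1 -0.043 -0.007 0 0;1 -0.043 -0.007 0 0;1 -0.043 -0.007 0 0;1 -0.043 -0.007 0 0")

```text
time_s: 8.75
tcp_pos: [0.5485, -0.3062, 0.3198]
tool_rot: [-1.998, -2.423, -0.001]
ft_force: [-0.1, 0.1, 0.4]
finger_gap: 0.21
finger_force: 61.1
```

Run:
```python
from h import *
np.set_printoptions(precision=4,suppress=True)
go((.5546,-.3893,.178),10.98)
c=camera("wrist");save(c,"w3.png")
s,R=state();P=cloud(c);p=P.reshape(-1,3)
# bar top in rail frame
a=np.radians(10.98);X=np.array([np.cos(a),np.sin(a)]);Y=np.array([-X[1],X[0]])
d=p[:,:2]-[.5365,-.296];x=d@X;y=d@Y
m=(abs(x)<.02)&(abs(p[:,2]-.12)<.006)&(y>-.125)&(y<.08)
print("bar",m.sum(),np.percentile(x[m],[5,50,95]),np.polyfit(y[m],x[m],1),np.median(p[m,2]))
# held peg extents around tool
t=s["tcp_pos"];d=p-t;x=d[:,:2]@X;y=d[:,:2]@Y
for z0,z1 in((-.095,-.07),(-.07,-.05),(-.05,-.02)):
    m=(abs(x)<.03)&(abs(y)<.03)&(d[:,2]>z0)&(d[:,2]<z1);print(z0,m.sum(),*( [np.percentile(x[m],[2,50,98]),np.percentile(y[m],[2,50,98]),d[m,2].min()] if m.sum()>5 else []))
```

```text
t 8.75 tcp [ 0.5485 -0.3062  0.3198] yaw 10.99 gap 17.8 ff 61.1 F [-0.1  0.1  0.4] q [-0.7   0.52  0.97  0.    1.65 -0.89]
tool shift now [-0.083  -0.0098  0.1417] turn units 0.0
shift after turn [-0.0828 -0.0098  0.1418]
t 8.8 tcp [ 0.5475 -0.3122  0.3183] yaw 10.69 gap 18.1 ff 61.1 F [-0.1 -6.  -1. ] q [-0.7   0.53  0.96 -0.    1.65 -0.89]
bar 786 [-0.0033 -0.0005  0.0023] [ 0.0012 -0.0005] 0.11982845908689452
-0.095 250 [-0.0168 -0.0081  0.0219] [-0.0044  0.0147  0.0154] -0.08691876615840491
-0.07 339 [-0.0142 -0.0032  0.0195] [-0.0043  0.0151  0.0165] -0.06996344585632952
-0.05 1252 [-0.0116  0.0022  0.0167] [-0.005   0.0153  0.0183] -0.04999491254412475
```

View pics/w3.png

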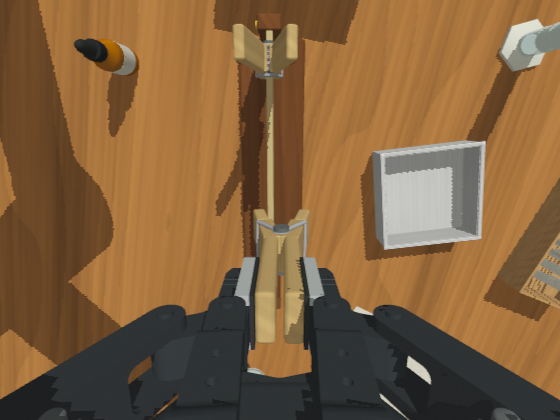

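Request:
play_rows(plan="1 -0.043 -0.005 0 0;1 -0.04 -0.005 0 0;1 0 0 0.04 0;1 0 0 0.04 0;1 0 0 0.02 0;1 0 0 0 0;1 0 0 0 0;1 0 0 0 0")

```text
time_s: 9.6
tcp_pos: [0.5553, -0.3884, 0.2223]
tool_rot: [1.997, 2.422, -0.0]
ft_force: [-0.4, -1.0, 0.2]
finger_gap: 0.205
finger_force: 61.2
```

Run:
```python
from h import *
go((.5546,-.3893,.178),10.98)
c=camera("wrist");save(c,"w4.png",(180,180,380,400),2.5)
s,R=state();p=cloud(c).reshape(-1,3);a=np.radians(10.98);X=np.array([np.cos(a),np.sin(a)]);Y=np.array([-X[1],X[0]])
t=s["tcp_pos"];d=p-t;x=d[:,:2]@X;y=d[:,:2]@Y
print("tcp in rail",(t[:2]-[.5365,-.296])@X,(t[:2]-[.5365,-.296])@Y)
m=(abs(x)<.03)&(abs(y)<.03)&(d[:,2]>-.09)&(d[:,2]<-.045)
for b in np.arange(-.09,-.045,.01):
    k=m&(d[:,2]>b)&(d[:,2]<b+.01)
    if k.sum(): print(round(b,3),k.sum(),np.round([x[k].min(),x[k].max(),y[k].max()],4))
```

```text
t 9.6 tcp [ 0.5553 -0.3884  0.2223] yaw 10.99 gap 17.5 ff 61.2 F [-0.4 -1.   0.2] q [-0.78  0.67  0.97  0.    1.5  -0.97]
tool shift now [-0.0006 -0.0009  0.0443] turn units 0.0
shift after turn [-0.0007 -0.0009  0.0443]
t 9.65 tcp [ 0.5553 -0.3884  0.2222] yaw 10.99 gap 17.7 ff 61.2 F [ 0.2  0.2 -0.5] q [-0.78  0.67  0.97  0.    1.5  -0.97]
tcp in rail 0.0008317694778260635 -0.09429309367676195
-0.09 112 [-0.0189  0.0201  0.0095]
-0.08 180 [-0.0177  0.019   0.0095]
-0.07 127 [-0.0161  0.0174  0.0098]
-0.06 302 [-0.0146  0.0155  0.0118]
-0.05 146 [-0.0137  0.0145  0.0122]
```

Request:
play_rows(plan="1 0 -0.001 0.02 0;1 0 0 0.015 0;1 0 0 0.006 0;1 0 0 0.003 0;1 0 0 0.001 0;1 0 0 0 0")

```text
time_s: 10.25
tcp_pos: [0.5541, -0.3885, 0.1761]
tool_rot: [1.998, 2.423, -0.0]
ft_force: [-0.0, 0.4, -0.3]
finger_gap: 0.208
finger_force: 61.2
```

```bash
python3 -c "
from h import *
state()"
```

```text
t 10.25 tcp [ 0.5541 -0.3885  0.1761] yaw 10.98 gap 17.7 ff 61.2 F [-0.   0.4 -0.3] q [-0.78  0.7   1.05  0.    1.4  -0.98]
```

Request:
play_rows(plan="1 0 0 0.001 0;1 0 0 0.001 0;1 0 0 0 0")

```text
time_s: 10.55
tcp_pos: [0.5538, -0.3884, 0.1733]
tool_rot: [1.999, 2.424, -0.0]
ft_force: [1.0, 0.4, 0.3]
finger_gap: 0.214
finger_force: 61.2
```

Request:
play_rows(plan="1 0 0 0.001 0;1 0 0 0.001 0;1 0 0 0 0")

```text
time_s: 10.85
tcp_pos: [0.5538, -0.3883, 0.1711]
tool_rot: [-1.999, -2.423, -0.0]
ft_force: [-0.9, 0.3, -0.0]
finger_gap: 0.209
finger_force: 61.2
```

Request:
play_rows(plan="1 0 0 0.001 0;1 0 0 0.001 0;1 0 0 0 0")

```text
time_s: 11.15
tcp_pos: [0.5539, -0.3885, 0.1695]
tool_rot: [1.999, 2.423, -0.0]
ft_force: [-0.8, -0.3, 2.1]
finger_gap: 0.212
finger_force: 61.9
```

Run:
```python
from h import *
state()
c=camera("scene");save(c,"s1.png",(140,70,260,190),5)
```

```text
t 11.15 tcp [ 0.5539 -0.3885  0.1695] yaw 10.98 gap 18.0 ff 61.9 F [-0.8 -0.3  2.1] q [-0.78  0.7   1.06 -0.    1.38 -0.98]
```

View pics/s1.png

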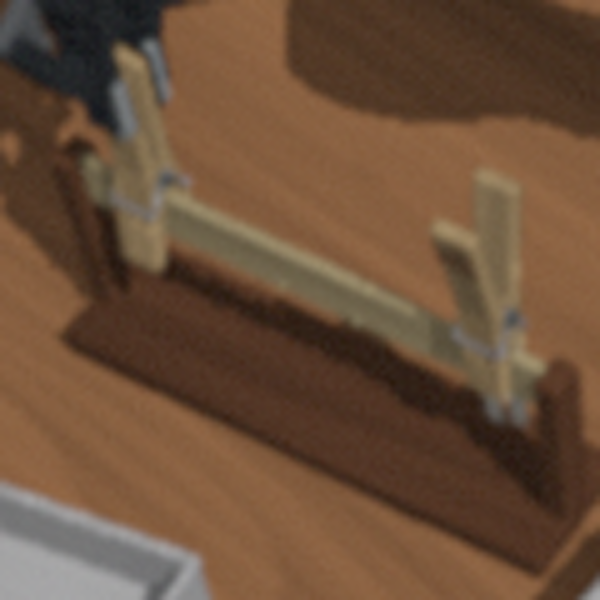

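The picture shows the peg astride the bar at (140,200), seated like the fixed one at (490,300), and contact is beginning. Releasing, then rising and going to peg B.

Request:
play_rows(plan="0.3 0 0 0 0;-0.2 0 0 0 0;-1 0 0 0 0;-1 0 0 0 0;-1 0 0 -0.02 0;-1 0 0 -0.045 0;-1 0 0 -0.035 0;-1 0 0 -0.02 0", grip_force=20)

```text
time_s: 12.0
tcp_pos: [0.5542, -0.3886, 0.2931]
tool_rot: [1.996, 2.42, -0.001]
ft_force: [-0.2, 0.2, -1.1]
finger_gap: 0.997
finger_force: 0.0
```

Run:
```python
from h import *
go((.5044,.3197,.27),-13.75)
c=camera("wrist");p=cloud(c).reshape(-1,3);a=np.radians(10.98);X=np.array([np.cos(a),np.sin(a)]);Y=np.array([-X[1],X[0]])
d=p[:,:2]-[.5365,-.296];x=d@X;y=d@Y
m=(p[:,2]>.15)&(abs(x)<.05)&(abs(y+.095)<.04);print(m.sum(),p[m,2].max(),x[m].min(),x[m].max(),y[m].min(),y[m].max())
for z0 in np.arange(.15,.22,.01):
    k=m&(p[:,2]>z0)&(p[:,2]<z0+.01)
    if k.sum(): print(round(z0,3),k.sum(),x[k].min(),x[k].max())
```

```text
t 12.0 tcp [ 0.5542 -0.3886  0.2931] yaw 10.98 gap 84.8 ff 0.0 F [-0.2  0.2 -1.1] q [-0.78  0.65  0.83  0.    1.66 -0.98]
tool shift now [0.7049 0.086  0.0205] turn units 5.4
shift after turn [ 0.6761 -0.2167  0.0231]
29037 0.38922224840947167 -0.049983429992753015 0.049991357344449525 -0.1052183386772969 -0.0717054186503902
0.15 84 -0.012040178703110879 0.009546803664742752
0.16 103 -0.012712057461779792 0.009983576938128702
0.17 121 -0.015236012976519817 0.011805416062371801
0.18 115 -0.01569205265186916 0.012318640847320837
0.19 161 -0.016867364379410554 0.012750622706024896
0.2 617 -0.016627409582042448 0.012502798652316242
```

Request:
play_rows(plan="-1 0 0 0 0.9;-1 0 0 0 0.9;-1 0 0 0 0.9;-1 0 0 0 0.9;-1 0 0 0 0.9;-1 0 0 0 0.9;-1 0.042 -0.014 0.002 0;-1 0.042 -0.014 0.002 0")

```text
time_s: 12.85
tcp_pos: [0.5461, -0.2995, 0.2838]
tool_rot: [-2.472, -1.936, 0.0]
ft_force: [1.5, 0.3, -0.4]
finger_gap: 1.001
finger_force: 0.0
```

Request:
play_rows(plan="-1 0.042 -0.014 0.002 0;-1 0.042 -0.014 0.002 0;-1 0.042 -0.014 0.002 0;-1 0.042 -0.014 0.002 0;-1 0.042 -0.014 0.002 0;-1 0.042 -0.014 0.002 0;-1 0.042 -0.014 0.002 0;-1 0.042 -0.014 0.002 0")

```text
time_s: 13.65
tcp_pos: [0.5173, 0.0546, 0.2689]
tool_rot: [-2.472, -1.939, -0.0]
ft_force: [0.2, 0.2, -0.3]
finger_gap: 0.999
finger_force: 0.0
```

Request:
play_rows(plan="-1 0.042 -0.013 0 0;-1 0.042 -0.013 0 0;-1 0.042 -0.013 0 0;-1 0.042 -0.013 0 0;-1 0.042 -0.012 0 0;-1 0.042 -0.012 0 0;-1 0 0 0 0;-1 0 0 0 0")

```text
time_s: 14.45
tcp_pos: [0.5037, 0.3162, 0.2686]
tool_rot: [-2.47, -1.941, 0.001]
ft_force: [0.8, -0.2, -0.6]
finger_gap: 0.997
finger_force: 0.0
```

Run:
```python
from h import *
np.set_printoptions(precision=4,suppress=True)
go((.5044,.3197,.148),-13.75)
a=np.radians(10.98);X=np.array([np.cos(a),np.sin(a)]);Y=np.array([-X[1],X[0]])
for cam in("top","scene"):
    c=camera(cam);p=cloud(c).reshape(-1,3);d=p[:,:2]-[.5365,-.296];x=d@X;y=d@Y
    for y0 in(-.095,.108):
        m=(p[:,2]>.13)&(p[:,2]<.25)&(abs(x)<.05)&(abs(y-y0)<.03);q=np.stack([x,y,p[:,2]],1)[m]
        print(cam,y0,m.sum(),q.mean(0),"max",q.max(0),"min",q.min(0))
        k=q[q[:,2]>q[:,2].max()-.012];print("  top part",len(k),k.min(0),k.max(0))
    if cam=="scene": save(c,"s2.png",(140,90,260,190),5)
c=camera("wrist");p=cloud(c).reshape(-1,3)
for n,m in(("A",(.487,.25)),("B",(.504,.319))):
    q=p[(np.hypot(p[:,0]-m[0],p[:,1]-m[1])<.035)&(p[:,2]>.15)&(p[:,2]<.2)];print(n,len(q),cv2.minAreaRect(q[:,:2].astype(np.float32)))
```

```text
t 14.45 tcp [0.5037 0.3162 0.2686] yaw -13.68 gap 84.7 ff 0.0 F [ 0.8 -0.2 -0.6] q [ 0.36  0.45  1.21 -0.    1.49  0.6 ]
tool shift now [ 0.0036 -0.0001  0.1206] turn units 0.01
shift after turn [ 0.0036 -0.0001  0.1206]
top -0.095 161 [-0.0005 -0.0893  0.1743] max [ 0.0132 -0.08    0.2063] min [-0.0158 -0.1066  0.1305]
  top part 61 [-0.0157 -0.1032  0.1947] [ 0.0132 -0.0816  0.2063]
top 0.108 189 [0.0012 0.11   0.1853] max [0.0214 0.122  0.2185] min [-0.0213  0.0941  0.1304]
  top part 66 [-0.0213  0.0972  0.2065] [0.0214 0.1187 0.2185]
scene -0.095 363 [ 0.0017 -0.091   0.1726] max [ 0.015  -0.0808  0.2063] min [-0.0165 -0.1068  0.1301]
  top part 86 [-0.0165 -0.1068  0.1945] [ 0.015  -0.0827  0.2063]
scene 0.108 456 [0.0023 0.1097 0.1805] max [0.0223 0.1212 0.2193] min [-0.0234  0.0922  0.1301]
  top part 92 [-0.0234  0.0944  0.2073] [0.0223 0.1199 0.2193]
A 1339 ((0.4874330163002014, 0.2502831816673279), (0.022367877885699272, 0.04278091341257095), 75.65447235107422)
B 1410 ((0.5042940378189087, 0.32001662254333496), (0.02217244915664196, 0.043120913207530975), 75.74551391601562)
```

View pics/s2.png

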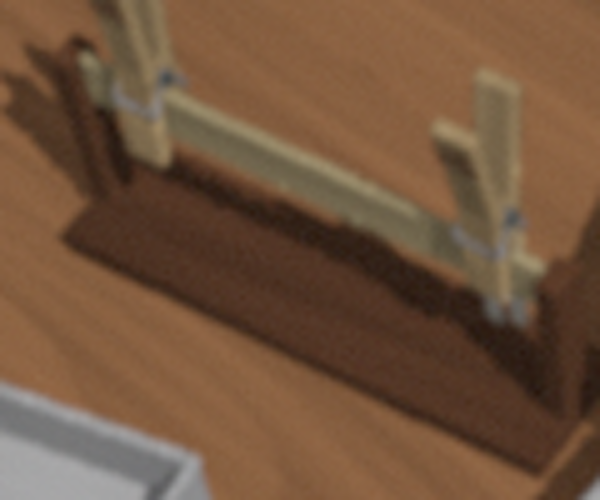

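The placed peg's top is at 0.206 m, against 0.2185 m for the fixed peg, and its handles are only 29 mm apart. It is pushed about 12 mm too deep, with the bar inside the shoulders, so I'll reset it when I'm back at the rail. Feeling peg B now.

Request:
play_rows(plan="-1 0.003 0 0.04 0;-1 0 0 0.04 0;-1 0 0 0.025 0;-1 0 0 0.015 0;-1 0 0 0 0;-0.1 0 0 0 0;-0.1 0 0 0 0;-0.1 0 0 0 0", grip_force=20)

```text
time_s: 15.4
tcp_pos: [0.5052, 0.3186, 0.1504]
tool_rot: [2.472, 1.938, 0.003]
ft_force: [-0.6, 0.3, 0.7]
finger_gap: 0.555
finger_force: 0.0
```

Request:
play_rows(plan="1 0 0 0 0;1 0 0 0 0;1 0 0 0 0;1 0 0 0 0")

```text
time_s: 15.8
tcp_pos: [0.5046, 0.3186, 0.1491]
tool_rot: [-2.472, -1.939, 0.001]
ft_force: [0.3, 0.0, -1.0]
finger_gap: 0.214
finger_force: 24.6
```

```bash
python3 -c "
from h import *
state()"
```

```text
t 15.8 tcp [0.5046 0.3186 0.1491] yaw -13.77 gap 18.2 ff 24.6 F [ 0.3  0.  -1. ] q [0.37 0.54 1.38 0.   1.22 0.61]
```

At 20 N peg B closes fully to 18.2 mm, so it is slack and goes in the larger tub.

Request:
play_rows(plan="1 0 0 -0.04 0;1 0 0 -0.045 0;1 0 0 -0.045 -0.84;1 0 0 -0.02 -0.84;1 0 0 0 -0.84;1 0 0 0 -0.84;1 0 0 0 -0.84;1 -0.039 -0.002 0 0", grip_force=40)

```text
time_s: 16.6
tcp_pos: [0.5058, 0.2817, 0.2983]
tool_rot: [-2.105, -2.33, 0.001]
ft_force: [0.7, -1.0, -0.0]
finger_gap: 0.203
finger_force: 44.7
```

Request:
play_rows(plan="1 -0.045 -0.002 0 0;1 -0.045 -0.002 0 0;1 -0.045 -0.002 0 0;1 -0.045 -0.002 0 0;1 -0.045 -0.002 0 0;1 -0.045 -0.002 0 0;1 -0.045 -0.003 0 0;1 -0.035 -0.003 0 0")

```text
time_s: 17.4
tcp_pos: [0.5216, -0.0728, 0.2989]
tool_rot: [-2.114, -2.323, 0.001]
ft_force: [0.5, -0.1, -0.3]
finger_gap: 0.2
finger_force: 44.7
```

Request:
play_rows(plan="1 0 0 0 0;1 0 0 0.045 0;1 0 0 0.045 0;1 0 0 0.045 0;1 0 0 0.015 0;1 0 0 0 0;1 0 0 0 0")

```text
time_s: 18.1
tcp_pos: [0.5224, -0.0702, 0.1501]
tool_rot: [2.112, 2.325, 0.001]
ft_force: [0.6, -0.3, 0.2]
finger_gap: 0.201
finger_force: 44.7
```

Run:
```python
from h import *
go((.5217,-.071,.093),5.43)
```

```text
t 18.1 tcp [ 0.5224 -0.0702  0.1501] yaw 5.51 gap 17.1 ff 44.7 F [ 0.6 -0.3  0.2] q [-0.36  0.39  1.61  0.    1.14 -0.45]
tool shift now [-0.0007 -0.0009  0.0571] turn units 0.02
shift after turn [-0.0008 -0.0008  0.0571]
```

Request:
play_rows(plan="1 0 0 0.035 0;1 0 0 0.015 0;1 0 0 0.004 0;1 0 0 0 0;0.3 0 0 0 0;-0.2 0 0 0 0;-0.8 0 0 0 0;-1 0 0 0 0")

```text
time_s: 18.9
tcp_pos: [0.5222, -0.0706, 0.0957]
tool_rot: [2.112, 2.324, 0.0]
ft_force: [-0.6, -0.7, -0.6]
finger_gap: 0.842
finger_force: 0.0
```

Request:
play_rows(plan="-1 0 0 -0.035 0;-1 0 0 -0.045 0;-1 0 0 -0.045 0;-1 0 0 0 0", grip_force=20)

```text
time_s: 19.3
tcp_pos: [0.5241, -0.0711, 0.2264]
tool_rot: [2.106, 2.318, 0.007]
ft_force: [0.3, 0.4, -0.8]
finger_gap: 0.997
finger_force: 0.0
```

Run:
```python
from h import *
np.set_printoptions(precision=4,suppress=True)
state()
a=np.radians(5.43);X=np.array([np.cos(a),np.sin(a)]);Y=np.array([-X[1],X[0]])
c=camera("scene");p=cloud(c).reshape(-1,3);im=c["img"].reshape(-1,3).astype(int)
d=p[:,:2]-[.5162,-.0133];x=d@X;y=d@Y
m=(abs(x)<.09)&(abs(y)<.1)&(p[:,2]>.008)&(p[:,2]<.19)&(im[:,0]-im[:,2]>25)
q=np.stack([x,y,p[:,2]],1)[m];print(m.sum(),q.min(0),q.max(0),q.mean(0))
for z in np.arange(0,.15,.02):
    k=q[(q[:,2]>z)&(q[:,2]<z+.02)]
    if len(k):print(round(z,2),len(k),k.mean(0),k.min(0),k.max(0))
```

```text
t 19.3 tcp [ 0.5241 -0.0711  0.2264] yaw 5.49 gap 84.7 ff 0.0 F [ 0.3  0.4 -0.8] q [-0.36  0.32  1.5   0.    1.31 -0.45]
404 [-0.0798 -0.0826  0.0092] [0.0242 0.0786 0.1308] [ 0.0011 -0.054   0.0857]
0.0 19 [ 0.0033 -0.0517  0.0148] [-0.0074 -0.0648  0.0092] [ 0.0107 -0.046   0.0195]
0.02 41 [ 0.0052 -0.0515  0.0281] [-0.0077 -0.0647  0.0204] [ 0.0118 -0.0457  0.0388]
0.04 31 [ 0.0031 -0.0496  0.0515] [-0.0798 -0.0826  0.0407] [0.0123 0.0786 0.0599]
0.06 63 [ 0.0034 -0.0525  0.0705] [-0.0088 -0.0658  0.0605] [ 0.0145 -0.0454  0.0799]
0.08 79 [-0.0017 -0.0542  0.0903] [-0.0139 -0.0686  0.0805] [ 0.0182 -0.0449  0.0998]
0.1 89 [-0.0006 -0.0557  0.11  ] [-0.0223 -0.0685  0.1001] [ 0.0225 -0.0458  0.1199]
0.12 82 [ 0.0006 -0.0564  0.125 ] [-0.0249 -0.0683  0.12  ] [ 0.0242 -0.045   0.1308]
```

The peg stands upright in the tub near its -y wall. I'll nudge it over so it lies along the floor.

Request:
play_rows(plan="0.3 -0.025 -0.001 0 0;0.3 -0.02 -0.001 0 0;0.3 0 0 0.04 0;0.3 0 0 0.04 0;0.3 0 0 0.032 0;0.3 0 0 0 0;0.3 0.015 0 0 0;0.3 0.015 0 0 0")

```text
time_s: 20.15
tcp_pos: [0.522, -0.0847, 0.1098]
tool_rot: [2.112, 2.323, 0.001]
ft_force: [-0.4, 0.2, 0.5]
finger_gap: 0.35
finger_force: 0.0
```

Request:
play_rows(plan="0.3 0.015 0 0 0;0.3 0.015 0 0 0;0.3 0.015 0 0 0;0.3 0.01 0 0 0;0.3 0 0 -0.045 0;-1 0 0 -0.045 0;-1 0 0 -0.045 0;-1 0 0 0 0")

```text
time_s: 20.95
tcp_pos: [0.5181, -0.0309, 0.2492]
tool_rot: [2.106, 2.318, 0.007]
ft_force: [0.3, 0.5, -0.3]
finger_gap: 0.844
finger_force: 0.0
```

Run:
```python
from h import *
np.set_printoptions(precision=4,suppress=True)
go((.4874,.2503,.26),-13.75)
a=np.radians(5.43);X=np.array([np.cos(a),np.sin(a)]);Y=np.array([-X[1],X[0]])
c=camera("scene");p=cloud(c).reshape(-1,3);im=c["img"].reshape(-1,3).astype(int)
d=p[:,:2]-[.5162,-.0133];x=d@X;y=d@Y
m=(abs(x)<.12)&(abs(y)<.12)&(p[:,2]>.009)&(p[:,2]<.19)&(im[:,0]-im[:,2]>25)
q=np.stack([x,y,p[:,2]],1)[m];print(m.sum(),q.min(0),q.max(0),q.mean(0))
m=(abs(x)<.07)&(abs(y)<.07)&(p[:,2]>.009);q=np.stack([x,y,p[:,2]],1)[m];print(m.sum(),q.min(0),q.max(0),q.mean(0))
```

```text
t 20.95 tcp [ 0.5181 -0.0309  0.2492] yaw 5.5 gap 71.7 ff 0.0 F [ 0.3  0.5 -0.3] q [-0.29  0.28  1.49 -0.    1.36 -0.38]
tool shift now [ 0.2828 -0.0036 -0.012 ] turn units 4.2
shift after turn [ 0.2658 -0.0967 -0.0108]
421 [-0.0813 -0.0489  0.0107] [0.022  0.078  0.0383] [0.001  0.009  0.0245]
9333 [-0.0699 -0.07    0.009 ] [0.0692 0.07   0.5662] [0.0117 0.011  0.4533]
```

Peg B lies in the tub, with its top at 0.038 m. On to peg A.

Request:
play_rows(plan="-1 0 0 -0.01 0.84;-1 0 0 0 0.84;-1 0 0 0 0.84;-1 0 0 0 0.84;-1 0 0 0 0.84;-1 0.04 -0.015 0 0;-1 0.04 -0.015 0 0;-1 0.04 -0.015 0 0")

```text
time_s: 21.8
tcp_pos: [0.5002, 0.0979, 0.2518]
tool_rot: [-2.471, -1.937, 0.003]
ft_force: [0.8, -0.0, 0.4]
finger_gap: 0.998
finger_force: 0.0
```

Request:
play_rows(plan="-1 0.04 -0.014 0 0;-1 0.04 -0.014 0 0;-1 0.04 -0.014 0 0;-1 0.026 -0.01 0 0;-1 0 0 0 0;-1 0 0 0 0")

```text
time_s: 22.4
tcp_pos: [0.4848, 0.2508, 0.252]
tool_rot: [-2.47, -1.94, 0.003]
ft_force: [-0.2, -1.0, 0.3]
finger_gap: 1.001
finger_force: 0.0
```

Run:
```python
from h import *
go((.4873,.2503,.150),-13.75)
```

```text
t 22.4 tcp [0.4848 0.2508 0.252 ] yaw -13.71 gap 85.1 ff 0.0 F [-0.2 -1.   0.3] q [ 0.26  0.35  1.4  -0.    1.4   0.5 ]
tool shift now [0.0002 0.0028 0.102 ] turn units 0.01
shift after turn [1.00e-04 2.60e-03 1.02e-01]
```

Request:
play_rows(plan="-1 0 0.002 0.04 0;-1 0 0 0.035 0;-1 0 0 0.02 0;-1 0 0 0.007 0;-1 0 0 0 0;-0.1 0 0 0 0;-0.1 0 0 0 0;-0.1 0 0 0 0", grip_force=20)

```text
time_s: 23.2
tcp_pos: [0.4876, 0.2502, 0.1522]
tool_rot: [2.471, 1.939, 0.002]
ft_force: [0.2, 0.1, -0.7]
finger_gap: 0.549
finger_force: 0.0
```

Request:
play_rows(plan="1 0 0 0 0;1 0 0 0 0;1 0 0 0 0;1 0 0 0 0")

```text
time_s: 23.6
tcp_pos: [0.487, 0.2501, 0.1511]
tool_rot: [-2.472, -1.939, 0.001]
ft_force: [-0.5, -0.5, -0.5]
finger_gap: 0.21
finger_force: 24.5
```

```bash
python3 -c "
from h import *
state()"
```

```text
t 23.6 tcp [0.487  0.2501 0.1511] yaw -13.77 gap 17.8 ff 24.5 F [-0.5 -0.5 -0.5] q [0.26 0.44 1.54 0.   1.17 0.5 ]
```

Peg A also closes to 17.8 mm at 20 N, so it is slack and goes in the tub beside B.

Request:
play_rows(plan="1 0 0 -0.04 0;1 0 0 -0.045 0;1 0 0 -0.045 -0.84;1 0 0 -0.02 -0.84;1 0 0 0 -0.84;1 0 0 0 -0.84;1 0 0 0 -0.84;1 0 0 0 0", grip_force=40)

```text
time_s: 24.4
tcp_pos: [0.4871, 0.2501, 0.3009]
tool_rot: [-2.112, -2.325, 0.001]
ft_force: [-0.9, 0.2, -0.5]
finger_gap: 0.201
finger_force: 44.6
```

Request:
play_rows(plan="1 -0.041 0.006 0 0;1 -0.041 0.006 0 0;1 -0.041 0.006 0 0;1 -0.041 0.006 0 0;1 -0.041 0.006 0 0;1 -0.041 0.007 0 0;1 -0.041 0.007 0 0;1 -0.035 0.007 0 0")

```text
time_s: 25.2
tcp_pos: [0.5688, -0.0676, 0.301]
tool_rot: [-2.116, -2.322, 0.0]
ft_force: [-0.0, 0.2, 0.2]
finger_gap: 0.2
finger_force: 44.6
```

Request:
play_rows(plan="1 0 0 0 0;1 0 0 0.045 0;1 0 0 0.045 0;1 0 0 0.045 0;1 0 0 0.015 0;1 0 0 0 0;1 0 0 0 0")

```text
time_s: 25.9
tcp_pos: [0.5691, -0.0652, 0.1523]
tool_rot: [2.113, 2.324, 0.001]
ft_force: [0.4, 0.7, -0.6]
finger_gap: 0.195
finger_force: 44.6
```

Run:
```python
from h import *
go((.5684,-.0656,.096),5.43)
```

```text
t 25.9 tcp [ 0.5691 -0.0652  0.1523] yaw 5.45 gap 16.6 ff 44.6 F [ 0.4  0.7 -0.6] q [-0.32  0.49  1.46  0.    1.19 -0.41]
tool shift now [-0.0003 -0.0008  0.0563] turn units 0.01
shift after turn [-0.0003 -0.0008  0.0563]
```

Request:
play_rows(plan="1 0 0 0.035 0;1 0 0 0.015 0;1 0 0 0.004 0;1 0 0 0 0;0.3 0 0 0 0;-0.2 0 0 0 0;-0.8 0 0 0 0;-1 0 0 0 0")

```text
time_s: 26.7
tcp_pos: [0.569, -0.0656, 0.0978]
tool_rot: [2.112, 2.325, 0.001]
ft_force: [-0.7, 0.8, -0.1]
finger_gap: 0.845
finger_force: 0.0
```

Request:
play_rows(plan="-1 0 0 -0.035 0;-1 0 0 -0.045 0;-1 0 0 -0.045 0;-1 0 0 0 0;0.3 -0.025 0 0 0;0.3 -0.02 0 0 0;0.3 0 0 0 0;0.3 0 0 0 0", grip_force=20)

```text
time_s: 27.5
tcp_pos: [0.5729, -0.1102, 0.2218]
tool_rot: [-2.113, -2.324, 0.0]
ft_force: [0.3, 0.4, 0.2]
finger_gap: 0.351
finger_force: 0.0
```

```bash
cat > tub.py <<'E'
from h import *
np.set_printoptions(precision=4,suppress=True)
state()
a=np.radians(5.43);X=np.array([np.cos(a),np.sin(a)]);Y=np.array([-X[1],X[0]])
c=camera("scene");p=cloud(c).reshape(-1,3);im=c["img"].reshape(-1,3).astype(int)
d=p[:,:2]-[.5162,-.0133];x=d@X;y=d@Y
for x0,x1 in((-.075,.023),(.023,.12)):
    m=(x>x0)&(x<x1)&(abs(y)<.13)&(p[:,2]>.009)&(p[:,2]<.16)&(im[:,0]-im[:,2]>25)
    q=np.stack([x,y,p[:,2]],1)[m];print(m.sum(),q.min(0),q.max(0),q.mean(0))
save(c,"tub.png",(230,140,370,270),4)
E
python3 tub.py
```

```text
t 27.5 tcp [ 0.5729 -0.1102  0.2218] yaw 5.44 gap 29.9 ff 0.0 F [0.3 0.4 0.2] q [-0.39  0.45  1.33  0.    1.37 -0.49]
425 [-0.0214 -0.0482  0.009 ] [0.0213 0.0617 0.0319] [0.001  0.009  0.0243]
392 [ 0.0231 -0.0816  0.0114] [0.0717 0.0615 0.13  ] [ 0.0478 -0.0547  0.0887]
```

Standing upright as expected. Nudging it down the same way.

Request:
play_rows(plan="0.3 0 0 0.04 0;0.3 0 0 0.04 0;0.3 0 0 0.03 0;0.3 0 0 0 0;0.3 0.015 0 0 0;0.3 0.015 0 0 0;0.3 0.015 0 0 0;0.3 0.015 0 0 0")

```text
time_s: 28.35
tcp_pos: [0.5675, -0.0488, 0.1135]
tool_rot: [2.111, 2.325, 0.001]
ft_force: [0.1, -1.0, 0.2]
finger_gap: 0.353
finger_force: 0.0
```

Request:
play_rows(plan="0.3 0.015 0 0 0;0.3 0.01 0 0 0;0.3 0 0 -0.045 0;-1 0 0 -0.045 0;-1 0 0 -0.045 0;-1 0 0 -0.04 0;-1 0 0 0 0")

```text
time_s: 29.05
tcp_pos: [0.5664, -0.0256, 0.2931]
tool_rot: [2.106, 2.318, 0.008]
ft_force: [0.3, -0.6, -0.2]
finger_gap: 0.993
finger_force: 0.0
```

```bash
python3 tub.py; python3 -c "
from h import *
go((.5542,-.3886,.30),10.98)"
```

```text
t 29.05 tcp [ 0.5664 -0.0256  0.2931] yaw 5.49 gap 84.4 ff 0.0 F [ 0.3 -0.6 -0.2] q [-0.25  0.37  1.26 -0.    1.5  -0.35]
422 [-0.0191 -0.0483  0.0109] [0.021  0.0624 0.0316] [0.0014 0.0093 0.0244]
322 [ 0.0245 -0.0491  0.009 ] [0.0606 0.063  0.0319] [0.0447 0.0052 0.0254]
t 29.1 tcp [ 0.5656 -0.0255  0.2897] yaw 5.48 gap 85.2 ff 0.0 F [-0.5 -0.8 -0.9] q [-0.25  0.37  1.27 -0.    1.5  -0.35]
tool shift now [-0.3604 -0.046  -0.0098] turn units -1.2
shift after turn [-0.3543 -0.0803 -0.0103]
```

Request:
play_rows(plan="-1 0 0 0 -0.6;-1 0 0 0 -0.6;-1 -0.04 -0.009 0 0;-1 -0.04 -0.009 0 0;-1 -0.04 -0.009 0 0;-1 -0.04 -0.009 0 0;-1 -0.04 -0.009 0 0;-1 -0.04 -0.009 0 0")

```text
time_s: 29.9
tcp_pos: [0.5572, -0.2728, 0.2857]
tool_rot: [-1.997, -2.422, 0.0]
ft_force: [0.8, -0.4, 0.9]
finger_gap: 1.0
finger_force: 0.0
```

Request:
play_rows(plan="-1 -0.04 -0.009 0 0;-1 -0.04 -0.009 0 0;-1 -0.034 -0.008 0 0;-1 0 0 0 0;-1 0 0 0.04 0;-1 0 0 0.02 0;-1 0 0 0 0;-1 0 0 0 0")

```text
time_s: 30.7
tcp_pos: [0.5541, -0.3879, 0.2276]
tool_rot: [-1.998, -2.424, -0.0]
ft_force: [0.1, -0.0, 0.7]
finger_gap: 1.003
finger_force: 0.0
```

Run:
```python
from h import *
go((.5540,-.3880,.170),10.98)
```

```text
t 30.7 tcp [ 0.5541 -0.3879  0.2276] yaw 11.01 gap 85.2 ff 0.0 F [ 0.1 -0.   0.7] q [-0.78  0.67  0.96  0.    1.51 -0.98]
tool shift now [-0.0001 -0.0001  0.0576] turn units 0.01
shift after turn [-0.0001 -0.0001  0.0576]
```

Request:
play_rows(plan="-1 0 0 0.035 0;-1 0 0 0.015 0;-1 0 0 0.007 0;-1 0 0 0 0;0 0 0 0 0;0 0 0 0 0;1 0 0 0 0;1 0 0 0 0", grip_force=60)

```text
time_s: 31.5
tcp_pos: [0.5539, -0.3886, 0.1708]
tool_rot: [1.998, 2.423, -0.0]
ft_force: [-1.5, 1.4, 8.1]
finger_gap: 0.326
finger_force: 7.3
```

Request:
play_rows(plan="1 0 0 0 0;1 0 0 0 0;1 0 0 -0.006 0;1 0 0 -0.006 0;1 0 0 -0.001 0;1 0 0 0 0")

```text
time_s: 32.1
tcp_pos: [0.5537, -0.3885, 0.1834]
tool_rot: [-1.999, -2.424, 0.0]
ft_force: [0.3, 0.5, -0.8]
finger_gap: 0.208
finger_force: 59.9
```

```bash
cat > rail.py <<'E'
from h import *
np.set_printoptions(precision=4,suppress=True)
state()
a=np.radians(10.98);X=np.array([np.cos(a),np.sin(a)]);Y=np.array([-X[1],X[0]])
c=camera("scene");p=cloud(c).reshape(-1,3);im=c["img"].reshape(-1,3).astype(int);d=p[:,:2]-[.5365,-.296];x=d@X;y=d@Y
save(c,"rail.png",(140,70,260,170),5)
for y0 in(-.095,.108):
    m=(p[:,2]>.06)&(p[:,2]<.25)&(abs(x)<.05)&(abs(y-y0)<.022)&(im[:,0]-im[:,2]>25)&(im[:,0]>100);q=np.stack([x,y,p[:,2]],1)[m]
    print(y0,m.sum(),"max",q.max(0),"min",q.min(0))
    for z in np.arange(.06,.22,.01):
        k=q[(q[:,2]>z)&(q[:,2]<z+.01)]
        if len(k)>2: print("   ",round(z,3),len(k),np.round([k[:,0].min(),k[:,0].max(),k[:,1].min(),k[:,1].max()],3))
E
python3 rail.py
```

```text
t 32.1 tcp [ 0.5537 -0.3885  0.1834] yaw 10.97 gap 17.6 ff 59.9 F [ 0.3  0.5 -0.8] q [-0.78  0.69  1.04 -0.    1.41 -0.98]
-0.095 413 max [ 0.0205 -0.0731  0.2294] min [-0.0231 -0.1063  0.0897]
    0.09 30 [-0.021  0.02  -0.106 -0.075]
    0.1 45 [-0.017  0.02  -0.105 -0.073]
    0.11 51 [-0.016  0.018 -0.106 -0.073]
    0.12 43 [-0.016  0.016 -0.104 -0.074]
    0.13 24 [-0.012  0.014 -0.106 -0.081]
    0.14 37 [-0.01   0.013 -0.106 -0.083]
    0.15 36 [-0.009  0.012 -0.105 -0.083]
    0.16 34 [-0.008  0.01  -0.103 -0.082]
    0.17 24 [-0.007  0.01  -0.104 -0.082]
    0.18 23 [-0.015  0.008 -0.088 -0.082]
    0.19 13 [-0.023  0.005 -0.09  -0.084]
    0.2 19 [-0.011  0.004 -0.089 -0.083]
    0.21 31 [-0.022  0.006 -0.1   -0.081]
0.108 467 max [0.0229 0.1299 0.2187] min [-0.0245  0.0872  0.0917]
    0.09 14 [0.002 0.011 0.087 0.128]
    0.1 32 [-0.     0.012  0.096  0.125]
    0.11 45 [-0.01   0.012  0.091  0.13 ]
    0.12 27 [-0.008  0.013  0.096  0.129]
    0.13 21 [-0.013  0.011  0.093  0.12 ]
    0.14 28 [-0.008  0.011  0.096  0.119]
    0.15 33 [-0.011  0.012  0.097  0.118]
    0.16 25 [-0.01   0.013  0.097  0.118]
    0.17 39 [-0.012  0.014  0.099  0.118]
    0.18 41 [-0.015  0.017  0.097  0.118]
    0.19 38 [-0.02   0.02   0.097  0.119]
    0.2 49 [-0.02   0.019  0.097  0.119]
    0.21 75 [-0.024  0.023  0.096  0.119]
```

Request:
play_rows(plan="1 0 0 -0.002 0;1 0 0 0 0;0.5 0 0 0 0;0.2 0 0 0 0;-0.2 0 0 0 0;-1 0 0 0 0;-1 0 0 0 0;-1 0 0 0 0", grip_force=60)

```text
time_s: 32.95
tcp_pos: [0.5538, -0.3885, 0.1853]
tool_rot: [1.999, 2.424, -0.0]
ft_force: [0.4, -0.8, -0.6]
finger_gap: 0.999
finger_force: 0.0
```

Request:
play_rows(plan="-1 0 0 -0.03 0;-1 0 0 -0.045 0;-1 0 0 -0.045 0;-1 0 0 0 0;-1 0 0 0 0")

```text
time_s: 33.45
tcp_pos: [0.5539, -0.3886, 0.3059]
tool_rot: [1.998, 2.422, -0.0]
ft_force: [0.4, -0.3, -1.6]
finger_gap: 0.999
finger_force: 0.0
```

```bash
python3 rail.py
```

```text
t 33.45 tcp [ 0.5539 -0.3886  0.3059] yaw 10.98 gap 84.9 ff 0.0 F [ 0.4 -0.3 -1.6] q [-0.78  0.65  0.79 -0.    1.7  -0.98]
-0.095 485 max [ 0.0233 -0.0733  0.2211] min [-0.021  -0.107   0.0906]
    0.09 14 [ 0.001  0.009 -0.102 -0.074]
    0.1 32 [-0.012  0.012 -0.105 -0.075]
    0.11 41 [-0.012  0.011 -0.107 -0.073]
    0.12 41 [-0.012  0.012 -0.102 -0.075]
    0.13 10 [-0.011  0.006 -0.087 -0.083]
    0.14 22 [-0.01   0.012 -0.107 -0.082]
    0.15 39 [-0.012  0.012 -0.104 -0.083]
    0.16 30 [-0.011  0.013 -0.104 -0.081]
    0.17 45 [-0.014  0.014 -0.107 -0.082]
    0.18 42 [-0.014  0.016 -0.106 -0.082]
    0.19 42 [-0.018  0.019 -0.104 -0.082]
    0.2 45 [-0.019  0.019 -0.107 -0.082]
    0.21 68 [-0.021  0.023 -0.107 -0.082]
0.108 465 max [0.0218 0.13   0.2181] min [-0.0251  0.088   0.0876]
    0.09 14 [0.    0.011 0.088 0.126]
    0.1 29 [0.001 0.012 0.089 0.122]
    0.11 39 [-0.009  0.013  0.097  0.13 ]
    0.12 34 [-0.01   0.012  0.099  0.128]
    0.13 19 [-0.013  0.011  0.096  0.121]
    0.14 28 [-0.01   0.013  0.094  0.119]
    0.15 33 [-0.011  0.012  0.096  0.119]
    0.16 28 [-0.01   0.014  0.096  0.119]
    0.17 33 [-0.012  0.015  0.096  0.118]
    0.18 45 [-0.014  0.019  0.097  0.119]
    0.19 39 [-0.02   0.019  0.098  0.119]
    0.2 48 [-0.022  0.021  0.096  0.118]
    0.21 75 [-0.025  0.022  0.096  0.118]
```

View pics/rail.png

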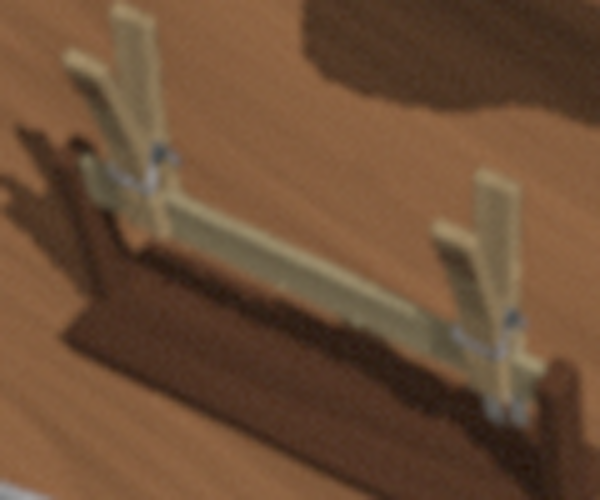

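The peg at (140,120) now matches the fixed one at (485,290): upright, handles fully flared, jaws gripping the bar. Handing in.

```bash
python3 -c "
from bench import arm
print(arm.finish_job())"
```

```text
the job is handed in; nothing more can be done
None
```

Job handed in at about 33.5 s of the 72 s limit: one peg was firm and is clipped upright on the rail bar about 2–3 mm above fully seated (it went on too deep at first and was reset); the two slack pegs lie flat in the larger tub, and nothing else was touched.

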